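# Stop the soldering slab rocking

### The job

The soldering slab rocks on its base: press down on its corners one after another with a fingertip until you find the one that gives, then push that corner's brass wedge in under the slab until it is snug and carries the corner, without jacking the slab up out of level. Only press and push: do not pick anything up, do not shove the slab out of place, and leave the other three wedges, the copper workpieces and the things around them where they are. Finish with the hand clear.

Things in the scene. Friction and masses are not known exactly. Their poses are not given: they have to be found in the camera images.
- base: Fixed dark steel base plate, 196 mm along its x, 340 mm along its y, 10 mm thick, flat on the bench; origin at the centre of its underside, z up. Near each corner two steel guide strips, 4 mm high, 31 mm apart inside, 96 to 124 mm from the centre along y, hold a wedge between them; the guides' middle lines run along y at x = +60 and -60 mm.
- slab: Loose grey mineral soldering slab, 160 mm along its x, 180 mm along its y, 25 mm thick, 1.8 to 2.25 kg; origin at the centre of its underside, z up. It lies flat on 34 mm square steel pads, hidden under its corners, centred 60 mm (x) and 70 mm (y) from its middle; its underside is 4 mm above the base plate.
- slab_top (a point): Centre of the slab's upper face, 39 mm above the bench. Under one corner, not always the same, the pad has sunk and carries nothing; the slab still lies level, but pressed there with 6 to 9 N it tips and gives about 3 mm over the pad's place (4 mm at the very corner), and comes back when let go. The other three corners do not give.
- shim1_heel (a point): Middle of the thick outer end of loose brass wedge 1, at the slab's corner on the robot's side (-x), left (+y) (base plate's axes), 4.2 mm above the base plate; +y of the point points along the wedge to its nose. All four wedges are alike: 64 mm long, 26 mm wide, 8.4 mm thick at the heel, 2 mm at the nose, 70 g, lying flat in the guide.
- shim1_nose (a point): Middle of the thin inner end (nose) of wedge 1, 1 mm above the base plate; it starts 6 to 16 mm short of the slab's edge.
- shim2_heel (a point): Middle of the thick outer end of loose brass wedge 2, at the slab's corner on the far side (+x), left (+y) (base plate's axes), 4.2 mm above the base plate; +y of the point points along the wedge to its nose. At the sunk corner a wedge slides in freely until, about 20 mm in, it meets the slab's lower edge, takes the corner's weight and resists with 3 to 6 N.
- shim2_nose (a point): Middle of the thin inner end (nose) of wedge 2, 1 mm above the base plate; it starts 6 to 16 mm short of the slab's edge.
- shim3_heel (a point): Middle of the thick outer end of loose brass wedge 3, at the slab's corner on the robot's side (-x), right (-y) (base plate's axes), 4.2 mm above the base plate; +y of the point points along the wedge to its nose. Pushed on past the snug point, a wedge would lift the corner by 1 mm for each 10 mm.
- shim3_nose (a point): Middle of the thin inner end (nose) of wedge 3, 1 mm above the base plate; it starts 6 to 16 mm short of the slab's edge.
- shim4_heel (a point): Middle of the thick outer end of loose brass wedge 4, at the slab's corner on the far side (+x), right (-y) (base plate's axes), 4.2 mm above the base plate; +y of the point points along the wedge to its nose. At a sound corner a wedge would butt against the pad, 3 mm inside the slab's edge.
- shim4_nose (a point): Middle of the thin inner end (nose) of wedge 4, 1 mm above the base plate; it starts 6 to 16 mm short of the slab's edge.
- filigree1: Bystander 1 of 4: pierced copper fan with a brass tube on it, 32 x 27 mm, 2.4 mm thick (tube to 7 mm), lying on the slab, not fixed; origin at the centre of its underside.
- filigree2: Bystander 2 of 4: pierced copper fan with a brass tube on it, 32 x 27 mm, 2.4 mm thick (tube to 7 mm), lying on the slab, not fixed; origin at the centre of its underside.
- filigree3: Bystander 3 of 4: pierced copper fan with a brass tube on it, 32 x 27 mm, 2.4 mm thick (tube to 7 mm), lying on the slab, not fixed; origin at the centre of its underside.
- filigree4: Bystander 4 of 4: pierced copper fan with a brass tube on it, 32 x 27 mm, 2.4 mm thick (tube to 7 mm), lying on the slab, not fixed; origin at the centre of its underside.
- dish: Bystander: white borax dish, 44 mm across, 16 mm high, standing on the base plate between the two wedges of the +y end; origin under its centre.
- flux: Bystander: amber flux jar with a black cap, 38 mm across, 42 mm high, standing on the base plate between the two wedges of the -y end; origin under its centre.
- tweezers: Bystander: steel tweezers 140 mm long, 6 mm high, lying on the bench on the robot's side of the base plate, along their own x; origin near their middle on the bench.
- flat_file: Bystander: flat file with wooden handle, 230 mm long along its x, 22 mm high, on the bench on the far side of the base plate; origin on the bench at the ferrule, handle towards its -x.
- hammer: Bystander: small brass-headed hammer, 220 mm long along its x, on the bench on the far side of the base plate; origin on the bench under its middle.

How it is judged:
By the outcome, as a careful person would: the job done as asked, in the order asked, and still so for the second after the job is handed in, with the robot touching nothing.
It also fails if it takes over 64 s, if anything falls off the work surface, if the arm or the gripper's body presses on something with over 40 N, if the wrist force passes 120 N, or if a joint passes its speed limit or range.

### The arm

A 6-joint arm with a two-finger parallel gripper is mounted at the origin on the work surface. World frame = base frame: x ahead of the robot, y to its left, z up, the work surface at z = 0. Lengths are in m, angles in rad, forces in N, time in s.
With the tool pointing down it reaches from about 0.375 to 0.975 m from the base axis. Payload 3.8 kg.
Tool frame: the origin (TCP) lies on the centre line of the jaws, within the pads' length; the fingertips stand 22 mm ahead of it and the grasp point (between the pads) lies 3 mm ahead of it (env.nose_length is the distance from the TCP to the fingertips, in m); z points along the fingers, y is the line along which they close (so a half turn about z gives the same grasp; the last joint's range is limited). The gripper opens to 88 mm and grips with 3 to 60 N. Pads are 18 mm wide; open, the fingers measure 123 mm over their backs; the gripper's body (75 mm by 187 mm) begins 45 mm behind the grasp point.
Start: joints at [1.256, 0.264, 1.604, -0, 1.274, -0.037], TCP at [0.185, 0.649, 0.261] pointing down, gripper open.
Joint ranges: [-2.63, 2.63], [-0.94, 2.18], [0.31, 2.57], [-1.31, 4.45], [0, 2.66], [-2.55, 2.55]. Speed limits (rad/s): [2.57, 2.57, 3.14, 3.14, 3.14, 3.14].

### API

Orientations are given as a 3x3 rotation matrix whose columns are the frame's x, y, z axes.
In Python, from cell import env gives the robot as it stands.
- The arm moves only by the tool carry_out, never from a script. Its arguments are lists of equal length, an entry for each row: "travel": the shift along the tool's x, y, z in mm, a list of three; "yaw": the turn about the tool's z in rad. In form: {"travel": [[tx, ty, tz], ...], "yaw": [yaw, ...]}. A call has 1 to 20 rows; each row shifts and turns the commanded pose from where the row before left it, along the tool's axes as they then stand; what a row does not reach is not made up. A row lasts 1/12 s, in which the tool goes at most 41.7 mm and 7.16 degrees, less where a joint would pass 70% of its speed; a pose out of reach is approached as far as the arm can. A call is refused whole if a number of a shift passes 41.7 or a number of a turn 0.125, either way. A call with a gripper value outside its range is refused whole. "claw" is the finger opening in mm, from 0 to 88.1, set as the call begins (left out, the last holds). The fingers move at their own pace and stop on an object; "squeeze" is the grip in N (left out, the last holds). Time passes only in rows, so rows that do not move let the fingers close. It gives the time, the measured TCP pose, the force, the opening and the grip force at its end, in the units of the state.
- env.sense(): the state, without advancing time (a new reading comes with each control period).
- env.capture(name): name is "side" or "top" or "wrist"; returns a dict with "color" (400x640x3 uint8, red, green, blue), "range_z" (400x640 float32, m along the optical axis (not along the pixel's ray), 0 where there is no reading), "mtx" (3x3 intrinsics, pixels), "D" ([k1, k2, p1, p2, k3] as OpenCV has them; the pictures are not rectified), "R" (3x3) and "t" (3): a world point X has camera coordinates R X + t. Camera axes: x right, y down, z forward; pixel columns grow to the right and rows downward; lengths in m; the calibration is good to about 2 mm. A picture is of the moment at which its call begins.
- env.finish_job(): hands the job in; it is judged then, once.
Trained networks look in a picture, given as the dict that the camera call returned (one of the last four; its "shot" number tells which), for a name from the list of things; names that differ only in an ending like _2 or _b are one class to them, and where a whole thing is asked for, a point or a joint stands for the part that bears it (a point fixed in the world has none). Each returns a list of dicts, best first, with "p" (0 to 1); they miss things now and then, are a little off and sometimes report something else, mostly with a low value. They report only what shows in the picture. A call takes as long as a camera call.
- env.look_for(thing, picture): "position" ([row, column] in pixels, amid what is visible of it).
- env.outline_of(thing, picture): "mask" (400x640 bool, what is visible of it) and "position" ([row, column] in pixels, amid what is visible of it).
The state is a dict: "t": time; "joints": joint angles; "dq": joint speeds; "tau": joint torques, N m; "eef_pos": TCP position; "tool_rot": TCP orientation; "contact_force": force on the tool from outside, world axes, zero at the start; "wrist_torque": the same for the moment, N m; "finger_gap": opening from 0.0 (shut) to 1.0 (fully open); "finger_force": force on a finger pad.
Only numpy, scipy, OpenCV 4.12 (cv2) and the standard library are available. Lean on these libraries where they do the work, as an engineer would, in place of code of your own. Each camera call takes 0.05 s, during which the arm holds its last target. There are 200 camera calls.

## Working session

There is one attempt and no reset: what is moved stays moved. The work goes in short steps, Python scripts to look and compute and a tool call to move; the robot and the scene stay as the last step left them, time stands still between calls to the robot, and variables do not carry over. Pictures are saved under pics/ and viewed, at most 10 in all, crops included, and the job is handed in when it is done.

Besides the shell and the picture viewer there is one more tool, called after ">>>" by a JSON object that holds its "op" and its "data", one argument or row to a line. carry_out: Moves the arm, as the interface text tells. Its arguments: {"type":"object","properties":{"travel":{"type":"array","items":{"type":"array","items":{"type":"number"}}},"yaw":{"type":"array","items":{"type":"number"}},"claw":{"type":"number"},"squeeze":{"type":"number"}},"required":["travel","yaw"]}

```bash
mkdir -p pics
cat > h.py <<'E'
import numpy as np, cv2
from cell import env
def world(p,uv,z=None):
    """pixel (u,v) -> world; by plane z if given, else by depth"""
    n=cv2.undistortPoints(np.array([[uv]],float),p["mtx"],np.array(p["D"],float))[0,0]
    d=np.array([n[0],n[1],1.]); R=np.array(p["R"]); t=np.array(p["t"])
    if z is None:
        return R.T@(d*p["range_z"][int(round(uv[1])),int(round(uv[0]))]-t)
    o=-R.T@t; w=R.T@d; return o+w*(z-o[2])/w[2]
def pix(p,X):
    return cv2.projectPoints(np.array([X],float),cv2.Rodrigues(np.array(p["R"]))[0],np.array(p["t"],float),p["mtx"],np.array(p["D"],float))[0][0,0]
def save(p,n): cv2.imwrite("pics/"+n,cv2.cvtColor(p["color"],cv2.COLOR_RGB2BGR))
E
python3 - <<'E'
from h import *
s=env.sense(); print(s["t"],s["eef_pos"],np.round(s["tool_rot"],3).tolist(),env.nose_length,s["contact_force"])
p=env.capture("top"); save(p,"top.png"); q=env.capture("side"); save(q,"side.png")
Z=dict(slab=.039,slab_top=.039,base=.01,dish=.02,flux=.052,flat_file=.01,hammer=.01,tweezers=.003)
for n in ["base","slab","slab_top"]+[f"shim{i}_{e}" for i in (1,2,3,4) for e in("heel","nose")]+["filigree1","dish","flux","tweezers","flat_file","hammer"]:
    for r in env.look_for(n,p)[:4]:
        v=r["position"]; print(n,round(r["p"],2),np.round(v),np.round(world(p,(v[1],v[0]),Z.get(n,.0142 if "heel" in n else .011 if "nose" in n else .04)),4))
for n in["slab","base"]:
    m=env.outline_of(n,p)[0]["mask"].astype(np.uint8)
    c=max(cv2.findContours(m,0,2)[0],key=cv2.contourArea)
    b=cv2.boxPoints(cv2.minAreaRect(c)); print(n,[np.round(world(p,x,Z[n]),4).tolist() for x in b])
E
```

```text
0.0 [0.18491707 0.6484989  0.25941555] [[-0.962, 0.274, -0.001], [0.274, 0.962, -0.002], [0.0, -0.002, -1.0]] 0.022 [ 0.87937043 -0.06311928  0.44403128]
base 0.74 [270. 346.] [ 0.4646 -0.0046  0.01  ]
slab 0.71 [225. 338.] [0.5469 0.0087 0.039 ]
slab 0.6 [222. 324.] [0.5528 0.0358 0.039 ]
slab_top 0.78 [229. 340.] [0.5395 0.0058 0.039 ]
slab_top 0.58 [200. 408.] [ 0.5927 -0.12    0.039 ]
shim1_heel 0.93 [256. 271.] [0.4922 0.1371 0.0142]
shim1_heel 0.31 [237. 322.] [0.5276 0.0398 0.0142]
shim1_nose 0.77 [257. 268.] [0.4893 0.1434 0.011 ]
shim2_heel 0.86 [195. 272.] [0.6091 0.1368 0.0142]
shim2_heel 0.36 [221. 265.] [0.5585 0.1481 0.0142]
shim2_heel 0.26 [145. 397.] [ 0.7053 -0.1056  0.0142]
shim2_nose 0.8 [194. 272.] [0.611  0.1367 0.011 ]
shim2_nose 0.61 [256. 268.] [0.4908 0.1435 0.011 ]
shim3_heel 0.79 [263. 404.] [ 0.4786 -0.1136  0.0142]
shim3_nose 0.81 [263. 405.] [ 0.478  -0.1155  0.011 ]
shim3_nose 0.35 [224. 267.] [0.5531 0.1456 0.011 ]
shim4_heel 0.95 [202. 410.] [ 0.5937 -0.1282  0.0142]
shim4_nose 0.65 [199. 409.] [ 0.5986 -0.1271  0.011 ]
filigree1 0.66 [239. 320.] [0.5212 0.0421 0.04  ]
filigree1 0.58 [217. 325.] [0.5623 0.033  0.04  ]
filigree1 0.54 [215. 352.] [ 0.5664 -0.0171  0.04  ]
filigree1 0.5 [246. 348.] [ 0.5089 -0.0086  0.04  ]
dish 0.88 [225. 264.] [0.5506 0.1498 0.02  ]
dish 0.52 [153. 308.] [0.6898 0.0674 0.02  ]
dish 0.42 [239. 326.] [0.5223 0.033  0.02  ]
dish 0.39 [196. 275.] [0.6059 0.1293 0.02  ]
flux 0.89 [231. 413.] [ 0.5343 -0.125   0.052 ]
flux 0.15 [199. 410.] [ 0.5927 -0.1226  0.052 ]
tweezers 0.65 [308. 322.] [0.3951 0.0404 0.003 ]
flat_file 0.64 [151. 309.] [0.695  0.0647 0.01  ]
hammer 0.96 [146. 399.] [ 0.7036 -0.1097  0.01  ]
slab [[0.4686, 0.1048, 0.039], [0.632, 0.0963, 0.039], [0.6197, -0.0871, 0.039], [0.4579, -0.0744, 0.039]]
base [[0.4556, 0.1841, 0.01], [0.6572, 0.1751, 0.01], [0.6322, -0.1742, 0.01], [0.4344, -0.1557, 0.01]]
```

View pics/top.png

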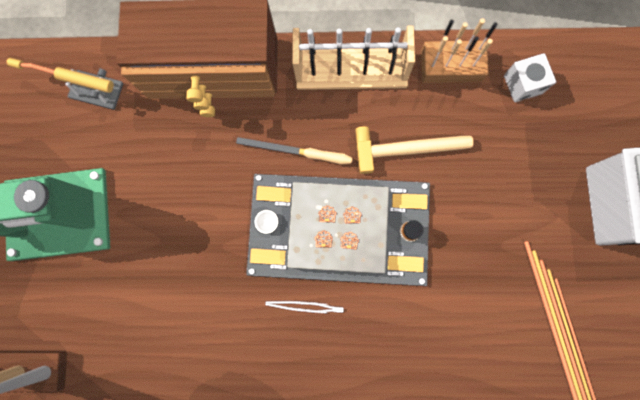

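View pics/side.png

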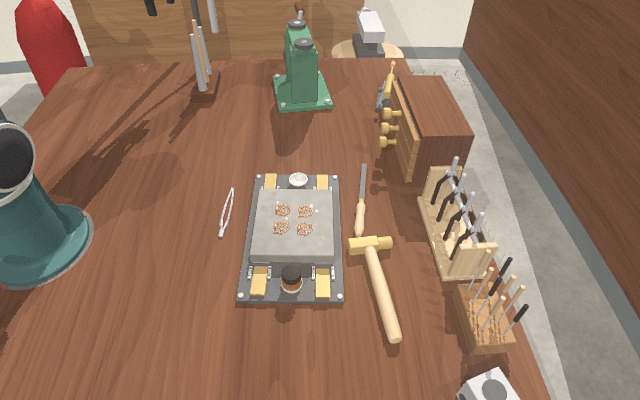

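The top view shows the slab at columns 290–388, rows 183–272. The wedges are at about (271,256), (272,195), (404,263) and (410,202), and the jar and dish sit between them. Everything looks square with a yaw of about -0.064. I'll move over the slab for a closer look.

>>> {"op": "carry_out", "data": {
  "travel": [
    [-28.9,-28.7,0],
    [-28.9,-28.7,0],
    [-28.9,-28.7,0],
    [-28.9,-28.7,0],
    [-28.9,-28.7,0],
    [-28.9,-28.7,0],
    [-28.9,-28.7,0],
    [-28.9,-28.7,0],
    [-28.9,-28.7,0],
    [-28.9,-28.7,0],
    [-28.9,-28.7,0],
    [-28.9,-28.7,0],
    [-28.9,-28.7,0],
    [-28.9,-28.7,0],
    [-28.9,-28.7,0],
    [-28.9,-28.7,0],
    [-28.9,-28.7,0],
    [-28.9,-28.7,0],
    [0,0,0],
    [0,0,0]
  ],
  "yaw": [0,0,0,0,0,0,0,0,0,0,0,0,0,0,0,0,0,0,-0.107,-0.107],
  "claw": 0
}}

```text
t: 2.72
eef_pos: [0.5447, 0.0071, 0.2607]
tool_rot: [[-0.998, 0.063, 0.0], [0.063, 0.998, -0.0], [-0.0, -0.0, -1.0]]
contact_force: [0.2, -0.1, 0.1]
finger_gap: 0.005
finger_force: 0.0
```

Run:
```python
from h import *
s=env.sense(); print(s["t"],s["eef_pos"],np.round(s["tool_rot"],3).tolist(),s["contact_force"],s["finger_gap"])
p=env.capture("wrist"); save(p,"w1.png")
for n in ["slab_top"]+[f"shim{i}_{e}" for i in (1,2,3,4) for e in("heel","nose")]+["filigree1","dish","flux"]:
    for r in env.look_for(n,p)[:4]:
        v=r["position"]; print(n,round(r["p"],2),np.round(v),np.round(world(p,(v[1],v[0]),.039 if n[:4]in("slab","fili") else .0142 if "heel" in n else .011),4))
m=env.outline_of("slab",p)
if m:
    c=max(cv2.findContours(m[0]["mask"].astype(np.uint8),0,2)[0],key=cv2.contourArea)
    print([np.round(world(p,x,.039),4).tolist() for x in cv2.boxPoints(cv2.minAreaRect(c))])
for i in (1,2,3,4):
    for r in env.outline_of(f"shim{i}_heel",p)[:1]:
        c=max(cv2.findContours(r["mask"].astype(np.uint8),0,2)[0],key=cv2.contourArea)
        print(i,round(r["p"],2),[np.round(world(p,x,.015),4).tolist() for x in cv2.boxPoints(cv2.minAreaRect(c))])
```

```text
2.7167 [0.5446976  0.00709423 0.26070384] [[-0.998, 0.063, 0.0], [0.063, 0.998, -0.0], [-0.0, -0.0, -1.0]] [ 0.18928195 -0.13586447  0.12645183] 0.005012291225403947
slab_top 0.84 [174. 321.] [0.5378 0.0104 0.039 ]
shim1_heel 0.92 [118. 446.] [0.492  0.1429 0.0142]
shim1_nose 0.63 [120. 444.] [0.4941 0.1427 0.011 ]
shim2_heel 0.68 [227. 431.] [0.6122 0.1315 0.0142]
shim2_heel 0.39 [312. 153.] [ 0.7012 -0.2061  0.0142]
shim2_nose 0.7 [226. 431.] [0.6121 0.1326 0.011 ]
shim2_nose 0.4 [310. 153.] [ 0.7008 -0.2076  0.011 ]
shim3_heel 0.95 [120. 197.] [ 0.4779 -0.1142  0.0142]
shim3_nose 0.72 [ 19. 374.] [0.3955 0.071  0.011 ]
shim3_nose 0.66 [124. 197.] [ 0.4818 -0.1156  0.011 ]
shim3_nose 0.26 [228. 204.] [ 0.5974 -0.1277  0.011 ]
shim4_heel 0.75 [226. 201.] [ 0.5936 -0.1289  0.0142]
shim4_heel 0.67 [153. 345.] [0.5215 0.037  0.0142]
shim4_nose 0.81 [228. 203.] [ 0.5977 -0.1289  0.011 ]
filigree1 0.8 [196. 344.] [0.5628 0.0326 0.039 ]
filigree1 0.76 [205. 294.] [ 0.5686 -0.0197  0.039 ]
filigree1 0.63 [158. 300.] [ 0.5206 -0.0098  0.039 ]
filigree1 0.6 [155. 343.] [0.5202 0.0333 0.039 ]
dish 0.68 [231. 434.] [0.6178 0.1365 0.011 ]
dish 0.61 [181. 451.] [0.5609 0.1525 0.011 ]
dish 0.19 [202. 296.] [ 0.5736 -0.0192  0.011 ]
flux 0.78 [184. 188.] [ 0.5446 -0.137   0.011 ]
flux 0.74 [119. 446.] [0.4933 0.1445 0.011 ]
[[0.4601, -0.074, 0.039], [0.4715, 0.1034, 0.039], [0.6311, 0.1059, 0.039], [0.6181, -0.0965, 0.039]]
1 0.73 [[0.4775, 0.1098, 0.015], [0.4818, 0.176, 0.015], [0.5079, 0.1778, 0.015], [0.5035, 0.1102, 0.015]]
2 0.73 [[0.5607, 0.0149, 0.015], [0.5629, 0.0488, 0.015], [0.5965, 0.0478, 0.015], [0.5942, 0.013, 0.015]]
3 0.71 [[0.4886, -0.1525, 0.015], [0.4639, -0.1476, 0.015], [0.4682, -0.0802, 0.015], [0.493, -0.0838, 0.015]]
4 0.93 [[0.5797, -0.157, 0.015], [0.5838, -0.0932, 0.015], [0.6125, -0.0972, 0.015], [0.6083, -0.1623, 0.015]]
```

View pics/w1.png

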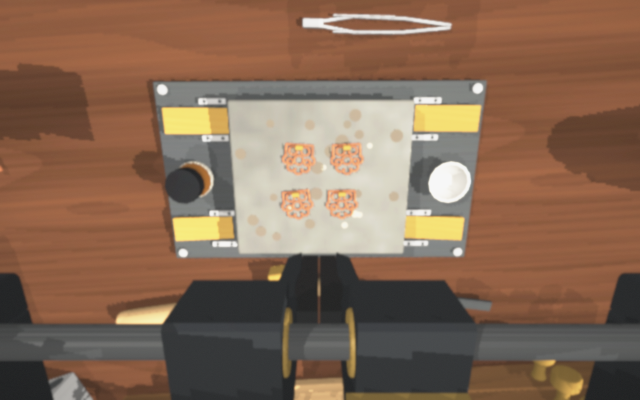

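The wrist view shows the slab corners at (229,100), (411,99), (404,254) and (238,254), the base screws at (162,90), (477,88), (458,252) and (183,253), and all four wedges outside the slab. I'll fit the pose from these.

Run:
```python
from h import *
p=env.capture("wrist")
def fit(px,z,n):
    W=np.array([world(p,x,z)[:2] for x in px]); print(n,np.round(W,4).tolist(),"c",W.mean(0).round(4),
     "yaw",np.arctan2(-(W[0]+W[3]-W[1]-W[2])[0]*-1*-1,0) if 0 else np.round(np.arctan2((W[0]+W[3]-W[1]-W[2])[0],(W[1]+W[2]-W[0]-W[3])[1]),4))
fit([(229,100),(411,99),(404,254),(238,254)],.039,"slab")
fit([(162,90),(477,88),(458,252),(183,253)],.011,"base")
for n,u,z in [("h1",(481,118),.0142),("h3",(162,120),.0142),("h2",(464,228),.0142),("h4",(173,229),.0142)]: print(n,world(p,u,z).round(4))
# depth check: slab plane & range
for u in [(250,120),(395,115),(390,240),(250,240)]: print(world(p,u).round(4))
```

```text
slab [[0.46, -0.0695], [0.4704, 0.1033], [0.6306, 0.0977], [0.6189, -0.0821]] c [0.545  0.0123] yaw -0.0625
base [[0.4452, -0.1432], [0.4642, 0.1773], [0.6452, 0.1674], [0.6255, -0.1541]] c [0.545  0.0119] yaw -0.0601
h1 [0.494  0.182  0.0142]
h3 [ 0.4745 -0.1476  0.0142]
h2 [0.6144 0.1714 0.0142]
h4 [ 0.5941 -0.1587  0.0142]
[ 0.4796 -0.0519  0.0387]
[0.4841 0.088  0.0392]
[0.6133 0.0826 0.0391]
[ 0.6041 -0.0675  0.0376]
```

>>> {"op": "carry_out", "data": {
  "travel": [
    [10.5,13,25],
    [10.5,13,25],
    [10.5,13,25],
    [10.5,13,25],
    [10,12.5,25],
    [10,12.5,25],
    [0,0,20],
    [0,0,16],
    [0,0,8],
    [0,0,4],
    [0,0,2],
    [0,0,0]
  ],
  "yaw": [0,0,0,0,0,0,0,0,0,0,0,0]
}}

```text
t: 4.67
eef_pos: [0.4872, 0.0904, 0.0617]
tool_rot: [[-0.998, 0.064, 0.0], [0.064, 0.998, 0.0], [-0.0, 0.0, -1.0]]
contact_force: [0.2, -0.1, -0.6]
finger_gap: 0.002
finger_force: 0.0
```

>>> {"op": "carry_out", "data": {
  "travel": [
    [0,0,1],
    [0,0,1],
    [0,0,1],
    [0,0,1],
    [0,0,0]
  ],
  "yaw": [0,0,0,0,0]
}}

```text
t: 5.08
eef_pos: [0.4881, 0.0905, 0.0613]
tool_rot: [[-0.998, 0.064, 0.001], [0.064, 0.998, 0.0], [-0.001, 0.0, -1.0]]
contact_force: [-12.5, -1.6, 30.4]
finger_gap: 0.006
finger_force: 15.1
```

Corner 1 holds: 30 N with no give. I'll press more gently from here on, and go to corner 3 next.

>>> {"op": "carry_out", "data": {
  "travel": [
    [0,0,-4],
    [0,0,-10],
    [0,-24,-10],
    [0,-33,0],
    [0,-33,0],
    [0,-33,0],
    [0,-24,10],
    [0,0,7],
    [0,0,2],
    [0,0,0],
    [0,0,0]
  ],
  "yaw": [0,0,0,0,0,0,0,0,0,0,0]
}}

```text
t: 6.0
eef_pos: [0.4776, -0.0555, 0.0619]
tool_rot: [[-0.998, 0.063, 0.0], [0.063, 0.998, 0.0], [-0.0, 0.0, -1.0]]
contact_force: [-0.3, 0.1, 0.6]
finger_gap: 0.01
finger_force: 0.0
```

>>> {"op": "carry_out", "data": {
  "travel": [
    [0,0,1],
    [0,0,1],
    [0,0,0]
  ],
  "yaw": [0,0,0]
}}

```text
t: 6.25
eef_pos: [0.4779, -0.0554, 0.0614]
tool_rot: [[-0.998, 0.062, -0.0], [0.062, 0.998, -0.0], [0.0, -0.0, -1.0]]
contact_force: [-5.6, 0.7, 13.4]
finger_gap: 0.006
finger_force: 6.2
```

>>> {"op": "carry_out", "data": {
  "travel": [
    [0,0,-3],
    [0,0,-10],
    [-22,0,-6],
    [-27,0,0],
    [-27,0,0],
    [-27,0,0],
    [-21,0,10],
    [0,0,5],
    [0,0,2],
    [0,0,0],
    [0,0,0]
  ],
  "yaw": [0,0,0,0,0,0,0,0,0,0,0]
}}

```text
t: 7.17
eef_pos: [0.5997, -0.0636, 0.0615]
tool_rot: [[-0.998, 0.063, -0.002], [0.063, 0.998, 0.0], [0.002, 0.0, -1.0]]
contact_force: [-0.6, 0.1, -0.9]
finger_gap: 0.003
finger_force: 0.0
```

>>> {"op": "carry_out", "data": {
  "travel": [
    [0,0,1],
    [0,0,1],
    [0,0,0]
  ],
  "yaw": [0,0,0]
}}

```text
t: 7.42
eef_pos: [0.5997, -0.0637, 0.0614]
tool_rot: [[-0.998, 0.064, -0.002], [0.064, 0.998, 0.001], [0.002, 0.0, -1.0]]
contact_force: [-4.3, 1.8, 10.9]
finger_gap: 0.002
finger_force: 5.2
```

>>> {"op": "carry_out", "data": {
  "travel": [
    [0,0,-3],
    [0,0,-10],
    [0,24,-6],
    [0,33,0],
    [0,33,0],
    [0,33,0],
    [0,22,10],
    [0,0,5],
    [0,0,2],
    [0,0,0],
    [0,0,0]
  ],
  "yaw": [0,0,0,0,0,0,0,0,0,0,0]
}}

```text
t: 8.33
eef_pos: [0.6102, 0.0794, 0.0619]
tool_rot: [[-0.998, 0.065, -0.0], [0.065, 0.998, -0.0], [0.0, -0.001, -1.0]]
contact_force: [-0.1, -0.6, -0.1]
finger_gap: 0.007
finger_force: 0.0
```

>>> {"op": "carry_out", "data": {
  "travel": [
    [0,0,1],
    [0,0,1],
    [0,0,0]
  ],
  "yaw": [0,0,0]
}}

```text
t: 8.58
eef_pos: [0.6108, 0.0794, 0.0604]
tool_rot: [[-0.998, 0.065, 0.001], [0.065, 0.998, -0.0], [-0.001, -0.0, -1.0]]
contact_force: [-0.9, -1.8, 4.5]
finger_gap: 0.002
finger_force: 2.1
```

>>> {"op": "carry_out", "data": {
  "travel": [
    [0,0,1],
    [0,0,1],
    [0,0,0]
  ],
  "yaw": [0,0,0]
}}

```text
t: 8.83
eef_pos: [0.6113, 0.0799, 0.0585]
tool_rot: [[-0.998, 0.064, 0.002], [0.064, 0.998, -0.001], [-0.002, -0.001, -1.0]]
contact_force: [-0.8, -3.6, 5.0]
finger_gap: 0.006
finger_force: 2.9
```

Corner 2 gives: about 2.5 mm at 5 N. I'll release it and go behind wedge 2's heel.

>>> {"op": "carry_out", "data": {
  "travel": [
    [0,0,-2],
    [0,0,-2],
    [0,0,-6],
    [0,0,-10],
    [0,25,0],
    [0,32,0],
    [0,32,0],
    [2,32,0],
    [0,0,15],
    [0,0,15],
    [0,0,8],
    [0,0,4],
    [0,0,0],
    [0,0,0]
  ],
  "yaw": [0,0,0,0,0,0,0,0,0,0,0,0,0,0]
}}

```text
t: 10.0
eef_pos: [0.6161, 0.2011, 0.0359]
tool_rot: [[-0.998, 0.064, -0.0], [0.064, 0.998, 0.0], [0.0, 0.0, -1.0]]
contact_force: [-0.3, -0.9, -0.2]
finger_gap: 0.0
finger_force: 0.0
```

Run:
```python
from h import *
s=env.sense(); print(s["t"],s["eef_pos"],s["contact_force"])
p=env.capture("wrist"); q=env.capture("side"); save(p,"w2.png")
for n in ["shim2_heel","shim2_nose"]:
    for r in env.outline_of(n,p)[:2]:
        c=max(cv2.findContours(r["mask"].astype(np.uint8),0,2)[0],key=cv2.contourArea)
        print(n,round(r["p"],2),np.round(r["position"]),[np.round(world(p,x,.016),4).tolist() for x in cv2.boxPoints(cv2.minAreaRect(c))])
u=pix(q,[.612,.15,.02]).astype(int); print(u)
im=q["color"][u[1]-50:u[1]+70,u[0]-90:u[0]+70]; cv2.imwrite("pics/s2.png",cv2.resize(im[:,:,::-1],None,fx=5,fy=5,interpolation=2))
```

```text
10.0 [0.61612623 0.20111196 0.03587913] [-0.28742299 -0.92894698 -0.20904702]
shim2_heel 0.74 [268. 164.] [[0.5942, 0.1058, 0.016], [0.5984, 0.1681, 0.016], [0.6266, 0.1644, 0.016], [0.6222, 0.0988, 0.016]]
shim2_nose 0.94 [268. 161.] [[0.6215, 0.0981, 0.016], [0.5941, 0.1054, 0.016], [0.5994, 0.1687, 0.016], [0.6272, 0.1647, 0.016]]
[321 177]
```

View pics/w2.png

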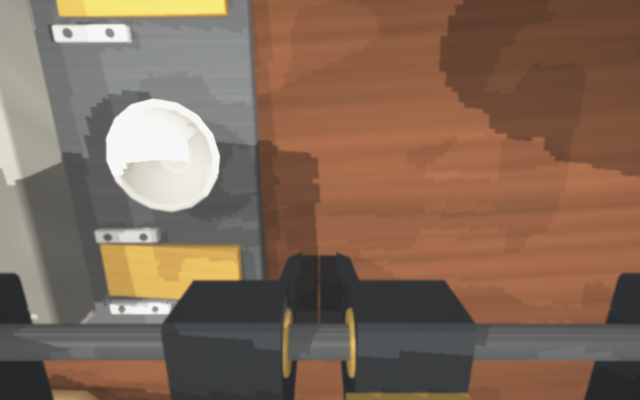

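View pics/s2.png

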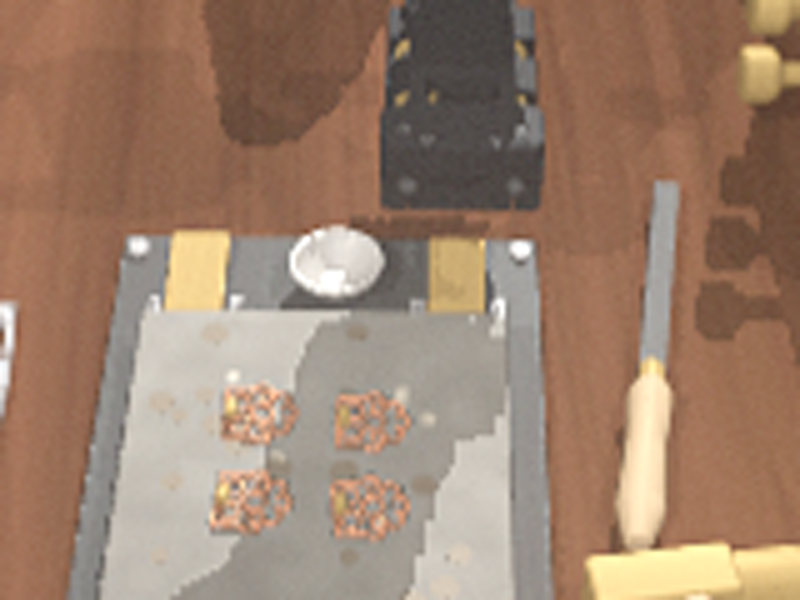

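The wrist view shows wedge 2 at (100–240, 245–310) and the fingers at about (320,265), behind the heel and in line with it. I'll push gently while watching the force.

>>> {"op": "carry_out", "data": {
  "travel": [
    [0,-3,0],
    [0,-3,0],
    [0,-3,0],
    [0,-2,0],
    [0,-2,0],
    [0,-2,0],
    [0,-2,0],
    [0,-2,0],
    [0,-2,0],
    [0,-2,0],
    [0,-2,0],
    [0,-2,0],
    [0,-2,0],
    [0,-2,0],
    [0,0,0]
  ],
  "yaw": [0,0,0,0,0,0,0,0,0,0,0,0,0,0,0]
}}

```text
t: 11.45
eef_pos: [0.6141, 0.1701, 0.0357]
tool_rot: [[-0.998, 0.064, -0.0], [0.064, 0.998, -0.0], [0.0, -0.0, -1.0]]
contact_force: [0.3, -0.4, -0.2]
finger_gap: 0.003
finger_force: 0.0
```

```bash
cat > m.py <<'E'
from h import *
s=env.sense(); d=s["eef_pos"]-np.array([.545,.0121,0]); c,n=np.cos(.0613),np.sin(.0613)
print(s["t"],"local",np.round([d[0]*c-d[1]*n,d[0]*n+d[1]*c,d[2]],4),s["contact_force"].round(2))
p=env.capture("wrist")
for nm in ["shim2_heel"]:
    for r in env.outline_of(nm,p)[:2]:
        q=max(cv2.findContours(r["mask"].astype(np.uint8),0,2)[0],key=cv2.contourArea)
        W=np.array([world(p,x,.016)[:2] for x in cv2.boxPoints(cv2.minAreaRect(q))])-[.545,.0121]
        print(round(r["p"],2),np.round(r["position"]),np.round(W@np.array([[c,n],[-n,c]]),4).tolist())
E
python3 m.py
```

```text
11.45 local [0.0592 0.1619 0.0357] [ 0.27 -0.37 -0.23]
0.73 [263. 210.] [[0.0443, 0.0877], [0.0445, 0.149], [0.0708, 0.1482], [0.0706, 0.0839]]
```

>>> {"op": "carry_out", "data": {
  "travel": [
    [0,-2,0],
    [0,-2,0],
    [0,-2,0],
    [0,-2,0],
    [0,-1,0],
    [0,-1,0],
    [0,0,0]
  ],
  "yaw": [0,0,0,0,0,0,0]
}}

```text
t: 12.13
eef_pos: [0.6134, 0.1603, 0.0357]
tool_rot: [[-0.998, 0.064, -0.0], [0.064, 0.998, -0.0], [0.0, -0.0, -1.0]]
contact_force: [-0.4, 0.0, 0.4]
finger_gap: 0.004
finger_force: 0.0
```

>>> {"op": "carry_out", "data": {
  "travel": [
    [0,-1,0],
    [0,0,0]
  ],
  "yaw": [0,0]
}}

```text
t: 12.3
eef_pos: [0.6134, 0.1594, 0.0357]
tool_rot: [[-0.998, 0.064, -0.0], [0.064, 0.998, -0.0], [0.0, -0.0, -1.0]]
contact_force: [0.4, 0.2, 0.3]
finger_gap: 0.005
finger_force: 0.0
```

>>> {"op": "carry_out", "data": {
  "travel": [
    [0,-1,0],
    [0,0,0]
  ],
  "yaw": [0,0]
}}

```text
t: 12.47
eef_pos: [0.6133, 0.1584, 0.0357]
tool_rot: [[-0.998, 0.064, -0.0], [0.064, 0.998, -0.0], [0.0, -0.0, -1.0]]
contact_force: [0.1, -0.7, 0.2]
finger_gap: 0.01
finger_force: 0.0
```

>>> {"op": "carry_out", "data": {
  "travel": [
    [0,-1,0],
    [0,0,0]
  ],
  "yaw": [0,0]
}}

```text
t: 12.63
eef_pos: [0.6132, 0.1574, 0.0357]
tool_rot: [[-0.998, 0.064, -0.0], [0.064, 0.998, -0.0], [0.0, -0.0, -1.0]]
contact_force: [-0.5, -0.9, -0.7]
finger_gap: 0.008
finger_force: 0.1
```

>>> {"op": "carry_out", "data": {
  "travel": [
    [0,-1,0],
    [0,0,0]
  ],
  "yaw": [0,0]
}}

```text
t: 12.8
eef_pos: [0.6132, 0.1564, 0.0357]
tool_rot: [[-0.998, 0.064, -0.0], [0.064, 0.998, -0.0], [0.0, -0.0, -1.0]]
contact_force: [0.2, 0.2, -0.3]
finger_gap: 0.006
finger_force: 0.1
```

```bash
python3 m.py
```

```text
12.8 local [0.0592 0.1482 0.0357] [ 0.17  0.17 -0.33]
0.61 [262. 232.] [[0.0443, 0.0874], [0.0405, 0.1348], [0.0614, 0.1357], [0.0655, 0.0865]]
0.33 [224.   8.] [[0.0281, 0.011], [0.0281, 0.014], [0.0378, 0.0115], [0.0378, 0.0084]]
```

>>> {"op": "carry_out", "data": {
  "travel": [
    [0,-1,0],
    [0,0,0]
  ],
  "yaw": [0,0]
}}

```text
t: 13.07
eef_pos: [0.6131, 0.1554, 0.0357]
tool_rot: [[-0.998, 0.064, -0.0], [0.064, 0.998, -0.0], [0.0, -0.0, -1.0]]
contact_force: [-0.7, 0.8, 0.1]
finger_gap: 0.005
finger_force: 0.1
```

>>> {"op": "carry_out", "data": {
  "travel": [
    [0,-1,0],
    [0,0,0]
  ],
  "yaw": [0,0]
}}

```text
t: 13.23
eef_pos: [0.613, 0.1544, 0.0357]
tool_rot: [[-0.998, 0.064, -0.0], [0.064, 0.998, -0.0], [0.0, -0.0, -1.0]]
contact_force: [-0.6, 0.3, 0.1]
finger_gap: 0.002
finger_force: 0.0
```

>>> {"op": "carry_out", "data": {
  "travel": [
    [0,-1,0],
    [0,0,0]
  ],
  "yaw": [0,0]
}}

```text
t: 13.4
eef_pos: [0.613, 0.1534, 0.0357]
tool_rot: [[-0.998, 0.064, -0.0], [0.064, 0.998, -0.0], [0.0, -0.0, -1.0]]
contact_force: [0.0, 0.3, 0.3]
finger_gap: 0.009
finger_force: 0.0
```

>>> {"op": "carry_out", "data": {
  "travel": [
    [0,-1,0],
    [0,0,0]
  ],
  "yaw": [0,0]
}}

```text
t: 13.57
eef_pos: [0.6129, 0.1525, 0.0357]
tool_rot: [[-0.998, 0.064, -0.0], [0.064, 0.998, 0.0], [0.0, 0.0, -1.0]]
contact_force: [-0.6, -0.1, 0.0]
finger_gap: 0.005
finger_force: 0.1
```

>>> {"op": "carry_out", "data": {
  "travel": [
    [0,-1,0],
    [0,0,0]
  ],
  "yaw": [0,0]
}}

```text
t: 13.73
eef_pos: [0.6129, 0.1517, 0.0357]
tool_rot: [[-0.998, 0.064, 0.0], [0.064, 0.998, 0.0], [-0.0, 0.0, -1.0]]
contact_force: [-0.1, 1.5, -0.2]
finger_gap: 0.007
finger_force: 0.8
```

>>> {"op": "carry_out", "data": {
  "travel": [
    [0,-1,0],
    [0,0,0]
  ],
  "yaw": [0,0]
}}

```text
t: 13.9
eef_pos: [0.6129, 0.1511, 0.0357]
tool_rot: [[-0.998, 0.064, 0.0], [0.064, 0.998, 0.001], [-0.0, 0.001, -1.0]]
contact_force: [0.5, 4.1, -0.9]
finger_gap: 0.008
finger_force: 1.8
```

```bash
cat >> m.py <<'E'
import sys
if len(sys.argv)>1: save(p,sys.argv[1])
E
python3 m.py w3.png
```

```text
13.9 local [0.0593 0.1429 0.0357] [ 0.55  4.14 -0.86]
0.64 [263. 238.] [[0.0447, 0.0877], [0.0435, 0.1303], [0.0619, 0.1303], [0.0631, 0.0862]]
```

View pics/w3.png

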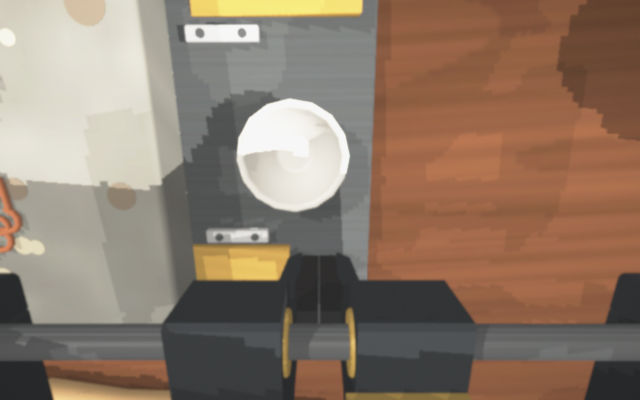

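The view shows wedge 2 under the slab edge at about (195,262), with the fingers at its heel. Resistance has begun at 4 N, so I'll push slightly more until the force levels off.

>>> {"op": "carry_out", "data": {
  "travel": [
    [0,-1,0],
    [0,0,0],
    [0,0,0]
  ],
  "yaw": [0,0,0]
}}

```text
t: 14.25
eef_pos: [0.6129, 0.1504, 0.0358]
tool_rot: [[-0.998, 0.064, 0.0], [0.064, 0.998, 0.001], [-0.0, 0.001, -1.0]]
contact_force: [0.4, 5.5, -1.2]
finger_gap: 0.006
finger_force: 2.9
```

Snug at 5.5 N. I'll back off and check that the corner now holds.

>>> {"op": "carry_out", "data": {
  "travel": [
    [0,2,0],
    [0,8,0],
    [0,5,-15],
    [0,0,-30],
    [0,-25,0],
    [0,-32,0],
    [0,-28,0],
    [0,0,10],
    [0,0,6],
    [0,0,2],
    [0,0,0],
    [0,0,0]
  ],
  "yaw": [0,0,0,0,0,0,0,0,0,0,0,0]
}}

```text
t: 15.25
eef_pos: [0.6081, 0.0807, 0.0622]
tool_rot: [[-0.998, 0.063, -0.001], [0.063, 0.998, 0.0], [0.001, 0.0, -1.0]]
contact_force: [-0.2, 0.7, -0.5]
finger_gap: 0.008
finger_force: 0.0
```

>>> {"op": "carry_out", "data": {
  "travel": [
    [0,0,1],
    [0,0,1],
    [0,0,0]
  ],
  "yaw": [0,0,0]
}}

```text
t: 15.5
eef_pos: [0.6085, 0.0807, 0.0614]
tool_rot: [[-0.998, 0.063, 0.0], [0.063, 0.998, 0.0], [-0.0, 0.0, -1.0]]
contact_force: [-1.9, 0.8, 4.8]
finger_gap: 0.005
finger_force: 2.4
```

>>> {"op": "carry_out", "data": {
  "travel": [
    [0,0,1],
    [0,0,0]
  ],
  "yaw": [0,0]
}}

```text
t: 15.67
eef_pos: [0.6085, 0.0807, 0.0614]
tool_rot: [[-0.998, 0.063, -0.0], [0.063, 0.998, 0.001], [0.0, 0.001, -1.0]]
contact_force: [-4.9, 1.1, 10.0]
finger_gap: 0.007
finger_force: 5.0
```

The corner now carries 10 N with no give. I'll retreat and check the scene.

>>> {"op": "carry_out", "data": {
  "travel": [
    [0,0,-3],
    [0,0,-10],
    [0,0,-30],
    [0,0,-40],
    [0,0,-40],
    [0,0,-40],
    [0,0,-30],
    [20,-20,0],
    [25,-25,0],
    [15,-20,0],
    [0,0,0],
    [0,0,0]
  ],
  "yaw": [0,0,0,0,0,0,0,0,0,0,0,0]
}}

```text
t: 16.67
eef_pos: [0.5438, 0.0182, 0.2534]
tool_rot: [[-0.998, 0.065, 0.001], [0.065, 0.998, 0.0], [-0.001, 0.0, -1.0]]
contact_force: [-0.5, 0.4, -0.3]
finger_gap: 0.007
finger_force: 0.0
```

Run:
```python
from h import *
print(env.sense()["t"],env.sense()["eef_pos"],env.sense()["contact_force"])
p=env.capture("wrist"); save(p,"w4.png")
```

```text
16.6667 [0.54381304 0.01818784 0.25338304] [-0.47801875  0.4435546  -0.33139419]
```

View pics/w4.png

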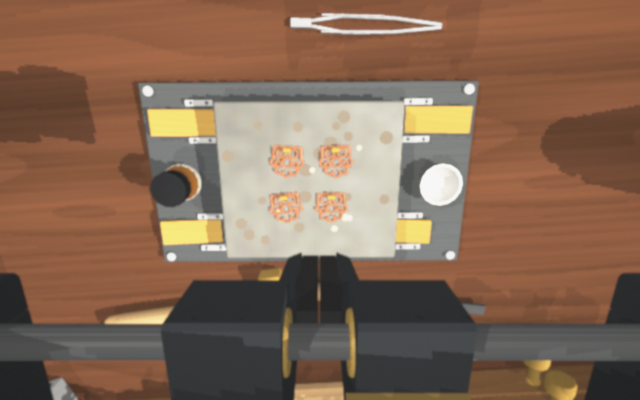

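Wedge 2, at (397–430, 232), is in under the slab. Everything else is where it was, the slab sits square and the hand is clear.

```bash
python3 -c "
from cell import env
print(env.finish_job())"
```

```text
the job is handed in; nothing more can be done
None
```

The corner that gave was the far-left one (corner 2); I pushed wedge 2 in until it was snug at about 5.5 N, the corner then held 10 N without giving, and the job is handed in with the hand clear (the first press, on corner 1, reached about 30 N before I eased off).

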